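Put the glaze jars away: full ones to their caddy, empty ones to be washed

TASK

Put the four glaze jars away after the glazing session: of each colour one jar is full and the other is empty, and they look alike, so feel their weight. Stand each full jar in the jar bay of the caddy whose test tile has the colour of its lid, and stand both empty jars in the grey washing-up tray. Keep the jars upright, set them down rather than drop them, and leave the clay bird, the brush mug and the loop tool where they are.

Things in the scene. Friction and masses are not known exactly. Their poses are not given: they have to be found in the camera images.
- jar_blue_a: opaque white glaze jar with tight ribbed blue screw lid, twin of jar_blue_b; 78 mm tall, lid 60 mm across from 54 to 78 mm up (lift by it), body 57 mm below. Origin: centre of underside, z up; starts upright. One twin is full (300-400 g), the other empty (55-60 g); which one varies, cannot be seen, only felt. Contents may shift 2 mm.
- jar_blue_b: opaque white glaze jar with tight ribbed blue screw lid, twin of jar_blue_a; 78 mm tall, lid 60 mm across from 54 to 78 mm up (lift by it), body 57 mm below. Origin: centre of underside, z up; starts upright. One twin is full (300-400 g), the other empty (55-60 g); which one varies, cannot be seen, only felt. Contents may shift 2 mm.
- jar_orange_a: opaque white glaze jar with tight ribbed orange screw lid, twin of jar_orange_b; 78 mm tall, lid 60 mm across from 54 to 78 mm up (lift by it), body 57 mm below. Origin: centre of underside, z up; starts upright. One twin is full (300-400 g), the other empty (55-60 g); which one varies, cannot be seen, only felt. Contents may shift 2 mm.
- jar_orange_b: opaque white glaze jar with tight ribbed orange screw lid, twin of jar_orange_a; 78 mm tall, lid 60 mm across from 54 to 78 mm up (lift by it), body 57 mm below. Origin: centre of underside, z up; starts upright. One twin is full (300-400 g), the other empty (55-60 g); which one varies, cannot be seen, only felt. Contents may shift 2 mm.
- caddy_blue: low pine caddy for blue glaze, fixed; 156 x 102 mm, 34 mm high, walls 6 mm, floor top at 6 mm. Origin: centre of underside, x along its length. Open jar bay, 90 x 90 mm inside, centred at x = -27 mm; its +x bay is filled by a sloping blue test tile (44 x 80 mm, top edge 37 mm up).
- caddy_orange: low pine caddy for orange glaze, fixed; 156 x 102 mm, 34 mm high, walls 6 mm, floor top at 6 mm. Origin: centre of underside, x along its length. Open jar bay, 90 x 90 mm inside, centred at x = -27 mm; its +x bay is filled by a sloping orange test tile (44 x 80 mm, top edge 37 mm up).
- wash_tray: low open grey plastic washing-up tray, fixed to the table, 156 mm along its x by 206 mm along its y, 34 mm high, walls and floor 4 mm thick; two jars fit in side by side along its y. Origin at the centre of its underside, z up.
- clay_bird: unfired grey clay bird, 130 x 96 mm and 137 mm tall, standing on a square wooden bat on a turquoise banding wheel (230 mm across, its top with the bat 68 mm above the table) at the left. Origin at the centre of its underside. To be left alone.
- brush_mug: white ceramic mug, 78 mm across and 85 mm tall, with three brushes standing in it up to 190 mm above the table, at the right. Origin at the centre of its underside. To be left alone.
- loop_tool: trimming tool with a wooden handle and a wire loop, 165 mm long and 12 mm thick, lying flat to the right of the jars, loop towards the robot. Origin on its underside, 55 mm from the handle's end, y along it towards the loop. To be left alone.
There are look-alikes about, which are no part of the job. What is shaped like the jar_blue_b but green is not meant.

How it is judged (in metres and radians):
At the end, for the whole second after the job is handed in: Full jars stand in the bay of the caddy of their lid's colour (centre within 20 mm of the bay's centre each way; over 1.5 N on it), empty ones in the wash tray (within 48 mm in x, 73 mm in y of its centre; under 1.5 N each), on its floor, upright within 0.12 rad, released, at rest (((x of jar_blue_a in the frame of caddy_blue between -0.047 and -0.007 m and y of jar_blue_a in the frame of caddy_blue between -0.02 and 0.02 m and z of jar_blue_a in the frame of caddy_blue between -0.002 and 0.012 m and contact force between jar_blue_a and caddy_blue above 1.5 N) or (x of jar_blue_a in the frame of wash_tray between -0.048 and 0.048 m and y of jar_blue_a in the frame of wash_tray between -0.073 and 0.073 m and z of jar_blue_a in the frame of wash_tray between -0.002 and 0.012 m and contact force between jar_blue_a and wash_tray between 0.1 and 1.5 N)) and angle between each of jar_blue_a, jar_blue_b, jar_orange_a, jar_orange_b's own z axis and vertical below 0.12 rad and linear speed of each of jar_blue_a, jar_blue_b, jar_orange_a, jar_orange_b below 0.03 m/s and angular speed of each of jar_blue_a, jar_blue_b, jar_orange_a, jar_orange_b below 0.4 rad/s and ((x of jar_blue_b in the frame of caddy_blue between -0.047 and -0.007 m and y of jar_blue_b in the frame of caddy_blue between -0.02 and 0.02 m and z of jar_blue_b in the frame of caddy_blue between -0.002 and 0.012 m and contact force between jar_blue_b and caddy_blue above 1.5 N) or (x of jar_blue_b in the frame of wash_tray between -0.048 and 0.048 m and y of jar_blue_b in the frame of wash_tray between -0.073 and 0.073 m and z of jar_blue_b in the frame of wash_tray between -0.002 and 0.012 m and contact force between jar_blue_b and wash_tray between 0.1 and 1.5 N)) and ((x of jar_orange_a in the frame of caddy_orange between -0.047 and -0.007 m and y of jar_orange_a in the frame of caddy_orange between -0.02 and 0.02 m and z of jar_orange_a in the frame of caddy_orange between -0.002 and 0.012 m and contact force between jar_orange_a and caddy_orange above 1.5 N) or (x of jar_orange_a in the frame of wash_tray between -0.048 and 0.048 m and y of jar_orange_a in the frame of wash_tray between -0.073 and 0.073 m and z of jar_orange_a in the frame of wash_tray between -0.002 and 0.012 m and contact force between jar_orange_a and wash_tray between 0.1 and 1.5 N)) and ((x of jar_orange_b in the frame of caddy_orange between -0.047 and -0.007 m and y of jar_orange_b in the frame of caddy_orange between -0.02 and 0.02 m and z of jar_orange_b in the frame of caddy_orange between -0.002 and 0.012 m and contact force between jar_orange_b and caddy_orange above 1.5 N) or (x of jar_orange_b in the frame of wash_tray between -0.048 and 0.048 m and y of jar_orange_b in the frame of wash_tray between -0.073 and 0.073 m and z of jar_orange_b in the frame of wash_tray between -0.002 and 0.012 m and contact force between jar_orange_b and wash_tray between 0.1 and 1.5 N))); the robot touches nothing.
It fails at once if a jar tipped by more than 0.6 rad (angle between any of jar_blue_a, jar_blue_b, jar_orange_a, jar_orange_b's own z axis and vertical above 0.6 rad).
It fails at once if a jar dropped or thrown (faster than 0.7 m/s, a fall of some 25 mm, outside the fingers) ((linear speed of jar_blue_a above 0.7 m/s and contact force between jar_blue_a and the fingers below 0.05 N) or (linear speed of jar_blue_b above 0.7 m/s and contact force between jar_blue_b and the fingers below 0.05 N) or (linear speed of jar_orange_a above 0.7 m/s and contact force between jar_orange_a and the fingers below 0.05 N) or (linear speed of jar_orange_b above 0.7 m/s and contact force between jar_orange_b and the fingers below 0.05 N)).
It fails at once if the clay bird, the brush mug or the loop tool moved by more than 15 mm (distance of any of clay_bird, brush_mug, loop_tool from where it was at the start of the episode above 0.015 m).
It also fails if it takes over 93 s, if anything falls off the work surface, if the arm or the gripper's body presses on something with over 40 N, if the wrist force passes 120 N, or if a joint passes its speed limit or range.

ROBOT

A 6-joint arm with a two-finger parallel gripper is mounted at the origin on the work surface. World frame = base frame: x ahead of the robot, y to its left, z up, the work surface at z = 0. Lengths are in mm, angles in degrees, forces in N, time in s.
With the tool pointing down it reaches from about 350 to 850 mm from the base axis. Payload 8.1 kg.
Tool frame: the origin (TCP) lies at the very end of the fingers, on their centre line; the grasp point (between the pads) lies r.tcp_to_grasp behind it (r.tcp_to_grasp is the distance from the TCP to the grasp point, in mm); z points along the fingers, y is the line along which they close (so a half turn about z gives the same grasp; the last joint's range is limited). The gripper opens to 85 mm and grips with 20 to 120 N. Pads are 22 mm wide; open, the fingers measure 114 mm over their backs; the gripper's body (76 mm by 85 mm) begins 54 mm behind the grasp point. The pads swing forward as they close: fully open they stand 13 mm farther back than shut.
Start: joints at [-76.226, 7.471, 85.268, -0, 87.261, -4.893], TCP at [192.06, -568.435, 231.292] pointing down, gripper open.
Joint ranges: [-169.43, 169.43], [-51.17, 129.36], [1.28, 143.12], [-76.62, 256.62], [0, 156.53], [-152.29, 152.29]. Speed limits (degrees/s): [136.94, 136.94, 159.86, 180, 180, 180].

INTERFACE

Orientations are given as [roll, pitch, yaw] about the fixed x, y, z axes, in that order (R = Rz(yaw) Ry(pitch) Rx(roll)).
In Python, from bench import sense, viewer, order, r gives the robot as it stands.
- The arm moves only by the tool carry_out, never from a script. Its argument "increments" is one flat list of numbers, 7 for each row, row after row: the shift along the tool's x, y, z as a fraction of full scale, then the turn, a rotation vector about the tool's x, y, z as a fraction of full scale, then the opening, from -1 (shut) to 1 (fully open). A call has exactly 10 rows; each row is the pose to reach, as a shift and turn from the pose commanded when the call began, along the tool's axes at that moment, turning the shorter way round; what a row does not reach only later rows make up. Full scale, the value 1, is 400 mm for a shift and 2 pi rad for a turn. A row lasts 1/8 s, in which the tool goes at most 62.5 mm and 10.7 degrees, less where a joint would pass 70% of its speed; a pose out of reach is approached as far as the arm can. A call with a number of a shift or a turn outside -1 to 1 is refused whole. A call with a gripper value outside its range is refused whole. The fingers move at their own pace and stop on an object; "force" is the grip in N (left out, the last holds). Time passes only in rows, so rows that repeat a pose let the fingers close, or fill a call up. It gives the time, the measured TCP pose, the force, the opening and the grip force at its end, in the units of the state.
- sense(): the state, without advancing time (a new reading comes with each control period).
- viewer.snapshot(name): name is "scene" or "top" or "wrist"; returns the picture (400x640x3 uint8, red, green, blue); there is no depth.
- viewer.get_calibration(name): a dict with "fx", "fy", "cx", "cy" (pixels), "R" (3x3) and "t" (3): a world point X has camera coordinates R X + t. Camera axes: x right, y down, z forward; pixel columns grow to the right and rows downward; lengths in mm; the calibration is good to about 2 mm. A picture is of the moment at which its call begins: read the wrist's pose just before it. get_calibration takes no time and is no camera call; for the wrist camera it gives the pose at the moment of the call.
- order.hand_in(): hands the job in; it is judged then, once.
The state is a dict: "time": time; "joint_pos": joint angles; "qd": joint speeds; "joint_efforts": joint torques, N m; "tool_pos": TCP position; "tcp_rot": TCP orientation; "ft_force": force on the tool from outside, world axes, zero at the start; "wrist_torque": the same for the moment, N m; "finger_gap": finger opening in mm; "grip_force": force on a finger pad.
Only numpy, scipy, OpenCV 4.12 (cv2) and the standard library are available. Lean on these libraries where they do the work, as an engineer would, in place of code of your own. Each camera call takes 0.05 s, during which the arm holds its last target. There are 200 camera calls.

## Working session

There is one attempt and no reset: what is moved stays moved. The work goes in short steps, Python scripts to look and compute and a tool call to move; the robot and the scene stay as the last step left them, time stands still between calls to the robot, and variables do not carry over. Pictures are saved under pics/ and viewed, at most 14 in all, crops included, and the job is handed in when it is done.

Besides the shell and the picture viewer there is one more tool, called after "Emit:" as name(argument=value, ...) on one line, values as JSON. carry_out: Moves the arm, as the interface text tells. Its arguments: {"type":"object","properties":{"increments":{"type":"array"},"force":{"type":"number"}},"required":["increments"]}

```bash
mkdir -p pics; ls; python3 - <<'E'
from bench import sense, viewer, order, r
import cv2
s=sense();print(s, r.tcp_to_grasp)
for n in("top","scene"):
    c=viewer.get_calibration(n);print(n,c)
    cv2.imwrite(f"pics/{n}0.png",viewer.snapshot(n)[:,:,::-1])
E
```

```text
pics
{'time': 0.0, 'joint_pos': array([-7.62280110e+01,  7.51425187e+00,  8.53313547e+01, -3.48134436e-05,
        8.72619194e+01, -4.89312826e+00]), 'qd': array([-0.07074881,  0.00083665,  0.01018062, -0.02642294, -0.04570693,
        0.01528194]), 'joint_efforts': array([-5.43915721e-04, -5.69400537e+01, -5.00543725e+01, -1.97142240e-04,
        1.50649360e-02, -4.78407372e-06]), 'tool_pos': array([ 191.90672315, -567.88430676,  230.23347622]), 'tcp_rot': array([-1.79892863e+02, -9.13703889e-03,  1.86651105e+01]), 'ft_force': array([-0.07720337, -0.33259287,  0.55969272]), 'wrist_torque': array([-0.03909334, -0.02023534,  0.05986415]), 'grip_force': 0.0, 'finger_gap': 85.53952770558409} 18.700000000000003
top {'fx': 432.3661941229813, 'fy': 432.3661941229813, 'cx': 316.09928244324027, 'cy': 203.61065322171453, 'R': array([[ 0.00919603, -0.99974476, -0.02063612],
       [-0.98814796, -0.00592318, -0.15339008],
       [ 0.1532287 ,  0.02180212, -0.98795022]]), 't': array([  19.86600546,  497.34046188, 1213.98091238])}
scene {'fx': 388.3971860963443, 'fy': 388.3971860963443, 'cx': 315.6393094110487, 'cy': 207.86516108950732, 'R': array([[-0.87690059,  0.48049448,  0.01305387],
       [ 0.26521389,  0.5063069 , -0.82055768],
       [-0.4008827 , -0.71608545, -0.57141463]]), 't': array([ 413.44030911,  -61.78735104, 1445.9125379 ])}
```

View pics/top0.png

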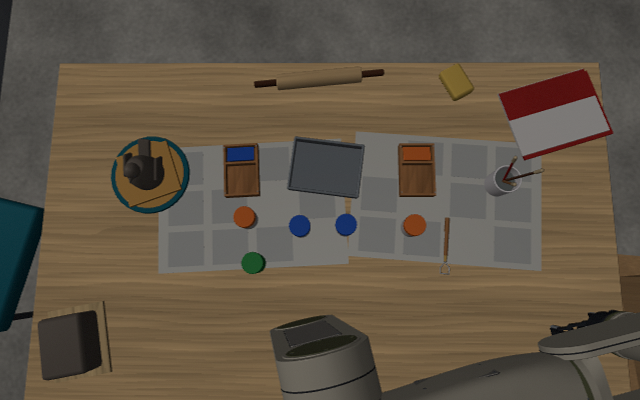

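View pics/scene0.png

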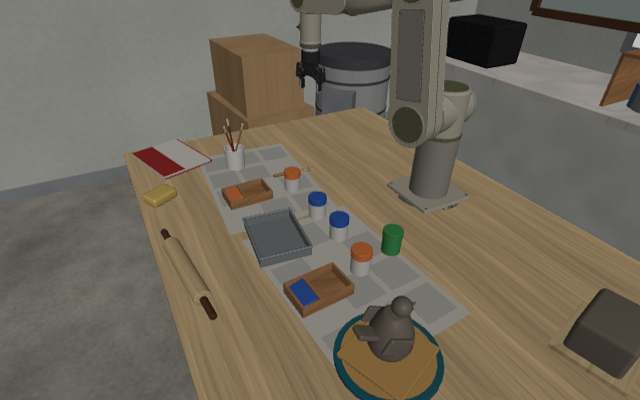

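The top view shows orange lids at (244,217) and (415,225), and blue lids at (300,226) and (346,225). The green jar at (253,263) is the look-alike. The blue caddy is at (241,170), the tray at (326,168) and the orange caddy at (417,170), with the tiles on the side away from the robot. The only candidates for the four jars are these four blue and orange lids; the green one is excluded by its colour. The next crop confirms this.

```bash
cat > h.py <<'E'
from bench import sense, viewer, order, r
import cv2, numpy as np
def ray(c,uv,z):
    C=-c["R"].T@c["t"]; d=c["R"].T@np.array([(uv[0]-c["cx"])/c["fx"],(uv[1]-c["cy"])/c["fy"],1])
    return C+d*(z-C[2])/d[2]
def blobs(m,amin):
    cs,_=cv2.findContours(m.astype(np.uint8)*255,cv2.RETR_EXTERNAL,cv2.CHAIN_APPROX_NONE)
    return [c for c in cs if cv2.contourArea(c)>amin]
E
python3 - <<'E'
from h import *
im=np.mean([viewer.snapshot("top") for _ in range(3)],0).astype(np.uint8); c=viewer.get_calibration("top")
h=cv2.cvtColor(im,cv2.COLOR_RGB2HSV).astype(int); H,S,V=h[...,0],h[...,1],h[...,2]
roi=np.zeros(H.shape,bool); roi[125:280,195:470]=1
for n,m in(("blue",(H>105)&(H<130)&(S>140)),("orange",(H<14)&(S>185)&(V>110)),("green",(H>45)&(H<85)&(S>120))):
    for b in blobs(m&roi,60):
        pts=np.array([ray(c,p,78)[:2] for p in b[:,0].astype(float)],np.float32)
        (x,y),(w,l),a=cv2.minAreaRect(pts)
        print(n,cv2.boundingRect(b),"z78",np.round([x,y,w,l,a],1), "z30", ray(c,b[:,0].mean(0),30).round(1))
for n,m,z in(("tray",(S<60)&(V<115),34),("caddy",(H<20)&(S>90)&(V<150)|((H>105)&(H<130)&(S>140)),34)):
    mm=cv2.morphologyEx((m&roi).astype(np.uint8),cv2.MORPH_OPEN,np.ones((3,3)))
    for b in blobs(mm,300):
        pts=np.array([ray(c,p,z)[:2] for p in b[:,0].astype(float)],np.float32)
        (x,y),(w,l),a=cv2.minAreaRect(pts); print(n,cv2.boundingRect(b),np.round([x,y,w,l,a],1))
cv2.imwrite("pics/crop0.png",cv2.resize(im[125:280,200:460,::-1],None,fx=3,fy=3,interpolation=cv2.INTER_CUBIC))
E
```

```text
blue (289, 215, 21, 22) z78 [429.9  69.2  57.5  55.1  45.6] z30 [434.5  72.1  30. ]
blue (336, 214, 21, 22) z78 [ 4.329e+02 -6.090e+01  5.870e+01  5.550e+01  1.000e-01] z30 [439.2 -61.9  30. ]
blue (227, 147, 27, 14) z78 [6.352e+02 2.424e+02 3.840e+01 7.590e+01 2.000e-01] z30 [648.1 252.2  30. ]
orange (404, 215, 22, 20) z78 [ 4.342e+02 -2.504e+02  5.290e+01  5.800e+01  4.000e-01] z30 [ 438.7 -260.3   30. ]
orange (234, 207, 20, 20) z78 [4.534e+02 2.259e+02 5.360e+01 5.380e+01 4.000e-01] z30 [459.9 235.7  30. ]
orange (403, 147, 28, 13) z78 [ 6.384e+02 -2.613e+02  3.520e+01  7.600e+01  2.000e-01] z30 [ 651.7 -270.5   30. ]
green (242, 252, 23, 22) z78 [326.  195.2  57.5  60.9   1.6] z30 [326.1 203.5  30. ]
tray (212, 228, 37, 37) [373.  270.1 101.8 104.4   2.7]
tray (256, 226, 38, 36) [381.2 142.3 100.9 106.3   1.8]
tray (400, 221, 42, 36) [ 399.1 -276.8   99.9  117.9    0.4]
tray (358, 216, 39, 38) [ 410.  -150.7  106.6  101.7   86.2]
tray (211, 189, 37, 35) [490.4 278.2 101.1 106.1   1.9]
tray (259, 137, 140, 82) [ 5.776e+02 -1.020e+01  2.432e+02  4.096e+02  4.000e-01]
tray (400, 135, 70, 84) [ 582.9 -319.7  203.1  240.4   87.4]
tray (356, 132, 43, 34) [ 665.6 -152.8  125.2   95.8   85.6]
caddy (195, 257, 275, 23) [ 3.132e+02 -2.100e+01  6.170e+01  7.776e+02  5.000e-01]
caddy (290, 215, 20, 22) [433.8  71.2  60.9  55.    0.7]
caddy (403, 214, 23, 22) [ 4.390e+02 -2.582e+02  6.060e+01  6.340e+01  4.000e-01]
caddy (336, 214, 20, 21) [ 4.39e+02 -6.16e+01  5.80e+01  5.48e+01  1.00e-01]
caddy (233, 206, 23, 22) [4.589e+02 2.329e+02 6.140e+01 6.440e+01 4.000e-01]
caddy (398, 143, 38, 54) [ 6.016e+02 -2.693e+02  1.592e+02  1.054e+02  3.000e-01]
caddy (195, 125, 275, 73) [ 6.263e+02 -1.910e+01  2.195e+02  8.188e+02  1.000e-01]
```

View pics/crop0.png

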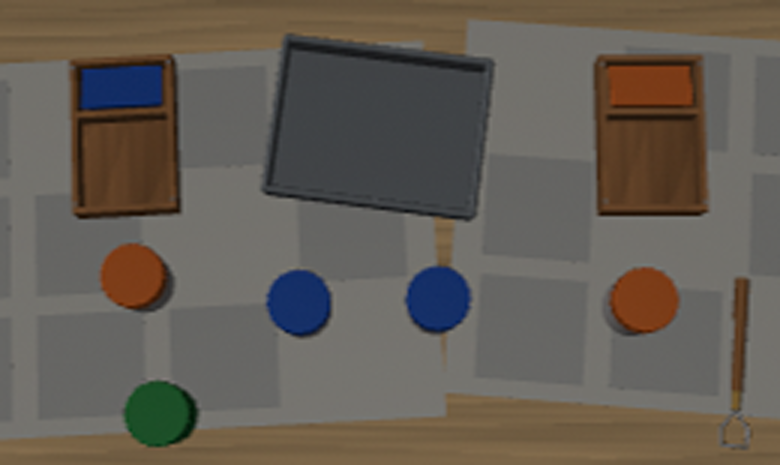

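```bash
python3 - <<'E'
from h import *
c=viewer.get_calibration("top"); print("cam",(-c["R"].T@c["t"]).round())
Q={"tray":[(285,35),(494,60),(473,218),(263,190)],"cb":[(70,57),(173,55),(181,212),(73,216)],"co":[(597,55),(703,55),(707,213),(599,214)]}
for n,q in Q.items():
    P=np.array([ray(c,(u/3+200-.33,v/3+125-.33),34)[:2] for u,v in q])
    m=P.mean(0); ax=(P[0]+P[1]-P[2]-P[3])/2; ay=(P[0]+P[3]-P[1]-P[2])/2
    yaw=np.degrees(np.arctan2(ax[1],ax[0])); u=ax/np.linalg.norm(ax)
    print(n,"c",m.round(1),"len",np.linalg.norm(ax).round(1),np.linalg.norm(ay).round(1),"yaw",yaw.round(1),"yawy",np.degrees(np.arctan2(-ay[0],ay[1])).round(1),"bay",(m-27*u).round(1), "tray spots",[(m+s*50*np.array([-u[1],u[0]])).round(1) for s in(1,-1)])
s=sense();w=np.array([192.06,-568.435,231.292])
a=np.radians(18.667);t=np.array([440,-254,200])-w; ca,sa=np.cos(a),np.sin(a)
print("to jar4 tool mm",ca*t[0]+sa*t[1], sa*t[0]-ca*t[1], -t[2])
# lid side: mean centre, top face in scene cam too
im=viewer.snapshot("scene"); cs=viewer.get_calibration("scene")
h=cv2.cvtColor(im,cv2.COLOR_RGB2HSV).astype(int);H,S,V=h[...,0],h[...,1],h[...,2]
for n,m in(("blue",(H>105)&(H<130)&(S>140)),("orange",(H<14)&(S>170)&(V>110))):
    for b in blobs(m,60):
        x,y,w_,h_=cv2.boundingRect(b); print(n,(x,y,w_,h_),ray(cs,(x+w_/2-.5,y+h_/2-.5),66).round(1))
E
```

```text
cam [ 305.   -4. 1276.]
tray c [609.2  -3.9] len 159.0 207.4 yaw -7.3 yawy -7.1 bay [ 5.824e+02 -5.000e-01] tray spots [array([615.5,  45.7]), array([602.8, -53.5])]
cb c [598.8 246.4] len 159.8 104.2 yaw 4.0 yawy 1.9 bay [571.9 244.5] tray spots [array([595.3, 296.3]), array([602.3, 196.6])]
co c [ 601.8 -270.4] len 158.6 104.0 yaw -0.5 yawy 0.5 bay [ 574.8 -270.2] tray spots [array([ 602.2, -220.4]), array([ 601.4, -320.4])]
to jar4 tool mm 335.53744959081627 -218.53657073151484 31.292
blue (290, 279, 28, 27) [661.7 284.3  66. ]
blue (330, 212, 19, 16) [431.3  73.   66. ]
blue (309, 192, 18, 14) [433.3 -58.8  66. ]
orange (352, 243, 21, 19) [453.7 229.6  66. ]
orange (226, 186, 18, 14) [ 662.  -219.3   66. ]
orange (284, 167, 16, 12) [ 434.2 -253.    66. ]
```

Emit:
carry_out(increments=[0.826,-0.556,0.078,0,0,-0.198,1,0.826,-0.556,0.078,0,0,-0.198,1,0.826,-0.556,0.078,0,0,-0.198,1,0.826,-0.556,0.078,0,0,-0.198,1,0.826,-0.556,0.078,0,0,-0.198,1,0.826,-0.556,0.078,0,0,-0.198,1,0.826,-0.556,0.078,0,0,-0.198,1,0.826,-0.556,0.078,0,0,-0.198,1,0.826,-0.556,0.278,0,0,-0.198,1,0.826,-0.556,0.278,0,0,-0.198,1], force=40)

```text
time: 1.55
tool_pos: [431.1, -251.1, 116.4]
tcp_rot: [-179.7, -0.2, 89.8]
ft_force: [-0.1, 0.8, 0.2]
finger_gap: 85.1
grip_force: 0.0
```

```bash
python3 - <<'E'
from h import *
print(sense()["tool_pos"].round(1)); c=viewer.get_calibration("wrist"); im=viewer.snapshot("wrist")
cv2.imwrite("pics/w1.png",im[:,:,::-1])
h=cv2.cvtColor(im,cv2.COLOR_RGB2HSV).astype(int);H,S,V=h[...,0],h[...,1],h[...,2]
for b in blobs((H<14)&(S>170)&(V>80),500):
    x,y,w,l=cv2.boundingRect(b); print((x,y,w,l),ray(c,(x+w/2,y+l/2),78).round(1),ray(c,(x,y+l/2),78).round(),ray(c,(x+w,y+l/2),78).round())
print(sense()["tool_pos"].round(1),sense()["ft_force"])
E
```

```text
[ 431.1 -251.1  116.4]
(554, 186, 70, 95) [ 603.9 -250.7   78. ] [ 581. -251.   78.] [ 627. -251.   78.]
(286, 184, 89, 89) [ 435.1 -246.8   78. ] [ 406. -247.   78.] [ 464. -247.   78.]
[ 430.8 -251.   115.5] [-0.75769937  0.51441921 -1.86503278]
```

View pics/w1.png

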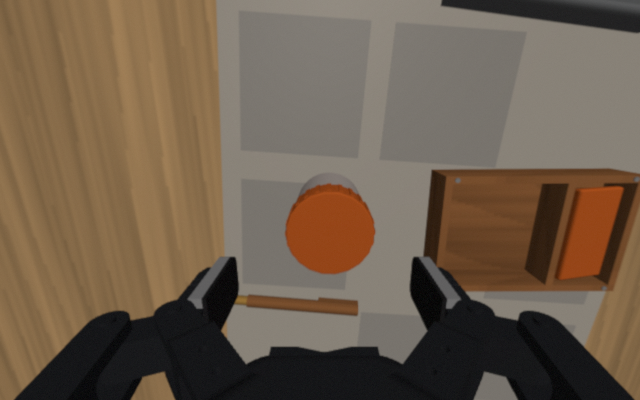

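The wrist view shows the orange lid at (330,230) midway between the fingers, with the loop tool clear at (300,305). Descend and grip.

Emit:
carry_out(increments=[0.005,0.01,0.07,0,0,0,1,0.005,0.01,0.13,0,0,0,1,0.005,0.01,0.178,0,0,0,1,0.005,0.01,0.178,0,0,0,1,0.005,0.01,0.178,0,0,0,-1,0.005,0.01,0.178,0,0,0,-1,0.005,0.01,0.178,0,0,0,-1,0.005,0.01,0.178,0,0,0,-1,0.005,0.01,0.178,0,0,0,-1,0.005,0.01,0.178,0,0,0,-1], force=40)

```text
time: 2.85
tool_pos: [439.1, -251.1, 51.0]
tcp_rot: [179.9, 0.1, 89.9]
ft_force: [-0.6, -0.8, 6.0]
finger_gap: 58.5
grip_force: 43.4
```

Emit:
carry_out(increments=[0,0,-0.05,0,0,0,-1,0,0,-0.12,0,0,0,-1,0,0,-0.2,0,0,0,-1,0,0,-0.25,0,0,0,-1,0,0,-0.25,0,0,0,-1,0,0,-0.25,0,0,0,-1,0,0,-0.25,0,0,0,-1,0,0,-0.25,0,0,0,-1,0,0,-0.25,0,0,0,-1,0,0,-0.25,0,0,0,-1])

```text
time: 4.1
tool_pos: [437.9, -249.9, 148.7]
tcp_rot: [-180.0, -0.0, 89.9]
ft_force: [-0.8, -0.3, 0.1]
finger_gap: 58.8
grip_force: 43.2
```

```bash
python3 - <<'E'
from h import *
f=[]
for i in range(4): f.append(sense()["ft_force"]); viewer.snapshot("wrist")
print(np.round(f,2)); s=sense(); print(s["tool_pos"],s["finger_gap"],s["wrist_torque"])
E
```

```text
[[-0.84 -0.29  0.11]
 [ 0.09 -1.07  0.2 ]
 [ 0.98 -0.35  0.44]
 [-0.28  0.91 -1.27]]
[ 437.91435856 -250.029       148.92372467] 58.83668709554093 [0.01808132 0.01138198 0.05137799]
```

The force reads about 0 N with noise of about 0.7 N. A full jar would give −3 to −4 N, so orange_R is empty and goes to the tray.

Emit:
carry_out(increments=[0.04,0.034,0,0,0,0,-1,0.12,0.1,0,0,0,0,-1,0.21,0.178,0,0,0,0,-1,0.3,0.254,0,0,0,0,-1,0.39,0.33,0,0,0,0,-1,0.46,0.39,0,0,0,0,-1,0.49,0.415,0,0,0,0,-1,0.49,0.415,0.06,0,0,0,-1,0.49,0.415,0.12,0,0,0,-1,0.49,0.415,0.16,0,0,0,-1])

```text
time: 5.55
tool_pos: [603.2, -54.6, 83.5]
tcp_rot: [-179.9, -0.0, 89.9]
ft_force: [0.7, 0.8, -0.8]
finger_gap: 59.0
grip_force: 43.2
```

```bash
python3 - <<'E'
from h import *
print(sense()["tool_pos"],sense()["ft_force"]);cv2.imwrite("pics/w2.png",viewer.snapshot("wrist")[:,:,::-1])
E
```

```text
[603.20192576 -54.55506947  83.47159122] [ 0.73609906  0.77284539 -0.75329761]
```

View pics/w2.png

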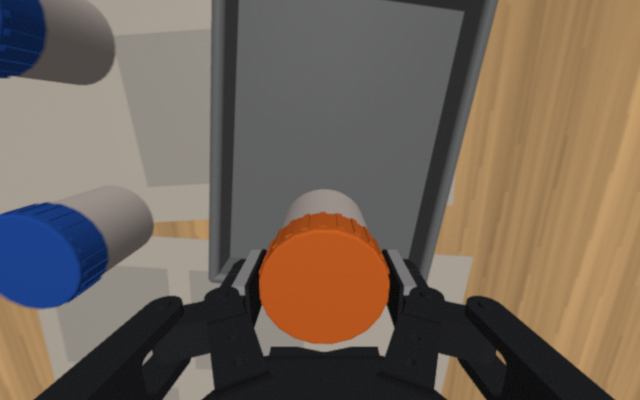

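The jar hangs over the tray's near-right end, inside its walls (tray wall at pixel row 275, jar foot above it). Lower and release.

Emit:
carry_out(increments=[0,0,0.04,0,0,0,-1,0,0,0.065,0,0,0,-1,0,0,0.073,0,0,0,-1,0,0,0.073,0,0,0,-1,0,0,0.073,0,0,0,1,0,0,0.073,0,0,0,1,0,0,0.073,0,0,0,1,0,0,0.03,0,0,0,1,0,0,-0.06,0,0,0,1,0,0,-0.15,0,0,0,1])

```text
time: 6.85
tool_pos: [604.2, -54.1, 147.1]
tcp_rot: [180.0, 0.0, 89.9]
ft_force: [1.0, 0.7, 0.3]
finger_gap: 85.4
grip_force: 0.0
```

Emit:
carry_out(increments=[0.1,-0.053,0,0,0,0,1,0.25,-0.133,0,0,0,0,1,0.39,-0.207,0,0,0,0,1,0.53,-0.282,0,0,0,0,1,0.65,-0.346,0,0,0,0,1,0.705,-0.375,0,0,0,0,1,0.705,-0.375,0,0,0,0,1,0.705,-0.375,0.08,0,0,0,1,0.705,-0.375,0.08,0,0,0,1,0.705,-0.375,0.08,0,0,0,1])

```text
time: 8.1
tool_pos: [455.1, 227.4, 114.0]
tcp_rot: [180.0, -0.0, 89.9]
ft_force: [-0.0, 0.4, -0.1]
finger_gap: 85.5
grip_force: 0.0
```

```bash
python3 - <<'E'
from h import *
print(sense()["tool_pos"].round(1)); c=viewer.get_calibration("wrist"); im=viewer.snapshot("wrist")
h=cv2.cvtColor(im,cv2.COLOR_RGB2HSV).astype(int);H,S,V=h[...,0],h[...,1],h[...,2]
for b in blobs((H<14)&(S>170)&(V>80),500):
    x,y,w,l=cv2.boundingRect(b); print((x,y,w,l),ray(c,(x+w/2,y+l/2),78).round(1),ray(c,(x,y+l/2),78).round(),ray(c,(x+w,y+l/2),78).round())
E
```

```text
[455.1 227.4 114. ]
(278, 184, 90, 91) [454.4 231.9  78. ] [425. 232.  78.] [483. 232.  78.]
```

Emit:
carry_out(increments=[0.005,0,0.06,0,0,0,1,0.005,0,0.12,0,0,0,1,0.005,0,0.16,0,0,0,1,0.005,0,0.16,0,0,0,-1,0.005,0,0.16,0,0,0,-1,0.005,0,0.16,0,0,0,-1,0.005,0,0.16,0,0,0,-1,0.005,0,0.16,0,0,0,-1,0.005,0,0.16,0,0,0,-1,0.005,0,0.16,0,0,0,-1], force=50)

```text
time: 9.4
tool_pos: [455.0, 230.3, 49.9]
tcp_rot: [179.9, -0.0, 89.9]
ft_force: [-2.0, -0.9, 6.1]
finger_gap: 59.0
grip_force: 54.8
```

Emit:
carry_out(increments=[0,0,-0.05,0,0,0,-1,0,0,-0.12,0,0,0,-1,0,0,-0.2,0,0,0,-1,0,0,-0.25,0,0,0,-1,0,0,-0.25,0,0,0,-1,0,0,-0.25,0,0,0,-1,0,0,-0.25,0,0,0,-1,0,0,-0.25,0,0,0,-1,0,0,-0.25,0,0,0,-1,0,0,-0.25,0,0,0,-1])

```text
time: 10.65
tool_pos: [454.3, 230.0, 148.8]
tcp_rot: [-180.0, 0.0, 89.9]
ft_force: [-0.6, -0.5, -3.8]
finger_gap: 58.9
grip_force: 55.1
```

```bash
python3 - <<'E'
from h import *
f=[]
for i in range(3): f.append(sense()["ft_force"]); viewer.snapshot("wrist")
print(np.round(f,2)); s=sense(); print(s["tool_pos"],s["finger_gap"],s["wrist_torque"])
E
```

```text
[[-0.55 -0.48 -3.78]
 [ 0.43 -0.25 -3.26]
 [ 0.42  0.24 -3.4 ]]
[454.39000866 230.01443297 148.92661057] 58.53732781129476 [ 0.03376569 -0.03670479  0.00449476]
```

Orange_L reads about −3.5 N, so it is full and goes to the orange caddy's bay.

Emit:
carry_out(increments=[-0.03,0,-0.03,0,0,0,-1,-0.1,0,-0.07,0,0,0,-1,-0.2,0,-0.1,0,0,0,-1,-0.32,0,-0.1,0,0,0,-1,-0.44,0,-0.1,0,0,0,-1,-0.56,0,-0.1,0,0,0,-1,-0.68,0.05,-0.1,0,0,0,-1,-0.8,0.12,-0.1,0,0,0,-1,-0.91,0.19,-0.1,0,0,0,-1,-1,0.25,-0.1,0,0,0,-1])

```text
time: 12.05
tool_pos: [554.5, -173.0, 190.0]
tcp_rot: [179.9, 0.0, 89.9]
ft_force: [1.0, 1.0, -3.7]
finger_gap: 58.6
grip_force: 55.1
```

Emit:
carry_out(increments=[-0.08,0.02,0,0,0,0,-1,-0.15,0.035,0,0,0,0,-1,-0.21,0.05,0,0,0,0,-1,-0.2525,0.055,0,0,0,0,-1,-0.2525,0.055,0.05,0,0,0,-1,-0.2525,0.055,0.13,0,0,0,-1,-0.2525,0.055,0.2,0,0,0,-1,-0.2525,0.055,0.24,0,0,0,-1,-0.2525,0.055,0.24,0,0,0,-1,-0.2525,0.055,0.24,0,0,0,-1])

```text
time: 13.3
tool_pos: [576.6, -271.3, 94.2]
tcp_rot: [179.9, 0.0, 90.0]
ft_force: [0.4, 0.0, -3.7]
finger_gap: 58.2
grip_force: 55.4
```

```bash
python3 - <<'E'
from h import *
print(sense()["tool_pos"],sense()["ft_force"]);cv2.imwrite("pics/w3.png",viewer.snapshot("wrist")[:,:,::-1])
E
```

```text
[ 576.60896963 -271.25949679   94.17142853] [ 0.37002828  0.02899942 -3.70390752]
```

View pics/w3.png

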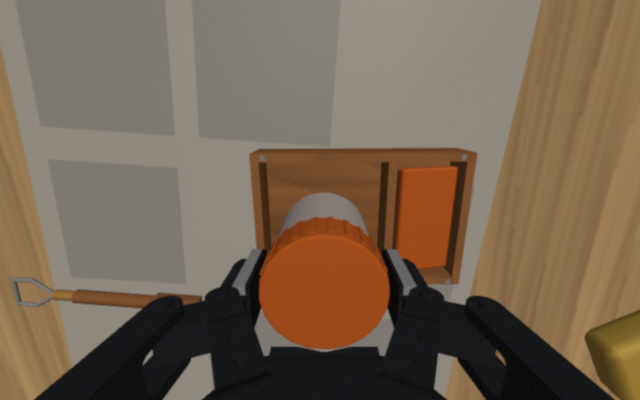

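The jar (column 323) hangs midway between the bay walls (columns 260 and 385). Lower and release.

Emit:
carry_out(increments=[0,0,0.04,0,0,0,-1,0,0,0.075,0,0,0,-1,0,0,0.091,0,0,0,-1,0,0,0.091,0,0,0,-1,0,0,0.091,0,0,0,1,0,0,0.091,0,0,0,1,0,0,0.091,0,0,0,1,0,0,0.04,0,0,0,1,0,0,-0.04,0,0,0,1,0,0,-0.13,0,0,0,1])

```text
time: 14.6
tool_pos: [575.9, -271.1, 147.1]
tcp_rot: [180.0, 0.0, 89.9]
ft_force: [-0.4, -0.4, -0.4]
finger_gap: 85.3
grip_force: 0.0
```

Emit:
carry_out(increments=[0.11,-0.074,0,0,0,0,1,0.23,-0.154,0,0,0,0,1,0.35,-0.235,0,0,0,0,1,0.47,-0.315,0,0,0,0,1,0.5325,-0.3575,0,0,0,0,1,0.5325,-0.3575,0,0,0,0,1,0.5325,-0.3575,0.05,0,0,0,1,0.5325,-0.3575,0.12,0,0,0,1,0.5325,-0.3575,0.19,0,0,0,1,0.5325,-0.3575,0.24,0,0,0,1])

```text
time: 15.85
tool_pos: [433.8, -58.9, 48.8]
tcp_rot: [180.0, 0.0, 89.9]
ft_force: [0.6, -0.1, -0.1]
finger_gap: 85.2
grip_force: 0.0
```

Emit:
carry_out(increments=[0,0,0,0,0,0,-1,0,0,0,0,0,0,-1,0,0,0,0,0,0,-1,0,0,0,0,0,0,-1,0,0,0,0,0,0,-1,0,0,-0.05,0,0,0,-1,0,0,-0.12,0,0,0,-1,0,0,-0.2,0,0,0,-1,0,0,-0.25,0,0,0,-1,0,0,-0.25,0,0,0,-1])

```text
time: 17.1
tool_pos: [434.3, -58.2, 150.6]
tcp_rot: [179.8, 0.1, 90.0]
ft_force: [0.5, 0.2, -0.9]
finger_gap: 58.3
grip_force: 53.7
```

```bash
python3 - <<'E'
from h import *
f=[]
for i in range(5): viewer.snapshot("wrist");f.append(sense()["ft_force"])
print(np.round(f,2)); s=sense(); print(s["tool_pos"],s["finger_gap"],s["grip_force"])
E
```

```text
[[ 0.45 -0.35 -0.37]
 [-0.18  0.93 -0.03]
 [-0.59 -0.21 -0.81]
 [ 0.44 -0.28 -1.22]
 [ 0.2   0.91 -1.7 ]]
[432.16302143 -57.73591127 147.45863905] 58.6830389646179 53.72954607009888
```

Blue_B reads about −0.8 N, so it is empty and goes to the tray's other spot.

Emit:
carry_out(increments=[0.03,0.05,0,0,0,0,-1,0.08,0.14,0,0,0,0,-1,0.135,0.24,0,0,0,0,-1,0.19,0.34,0,0,0,0,-1,0.24,0.42,0,0,0,0,-1,0.26,0.4575,0,0,0,0,-1,0.26,0.4575,0.04,0,0,0,-1,0.26,0.4575,0.11,0,0,0,-1,0.26,0.4575,0.18,0,0,0,-1,0.26,0.4575,0.21,0,0,0,-1])

```text
time: 18.6
tool_pos: [613.0, 45.3, 61.0]
tcp_rot: [-179.7, 0.0, 89.9]
ft_force: [-0.6, -0.3, -0.9]
finger_gap: 58.9
grip_force: 53.8
```

Emit:
carry_out(increments=[0,0,0.015,0,0,0,-1,0,0,0.023,0,0,0,-1,0,0,0.023,0,0,0,-1,0,0,0.023,0,0,0,1,0,0,0.023,0,0,0,1,0,0,0.023,0,0,0,1,0,0,0.023,0,0,0,1,0,0,-0.04,0,0,0,1,0,0,-0.13,0,0,0,1,0,0,-0.2,0,0,0,1])

```text
time: 19.85
tool_pos: [616.5, 45.9, 146.4]
tcp_rot: [179.9, 0.0, 90.0]
ft_force: [0.2, -0.6, 0.0]
finger_gap: 85.6
grip_force: 0.0
```

Emit:
carry_out(increments=[0.02,-0.12,0,0,0,0,1,0.04,-0.25,0,0,0,0,1,0.055,-0.38,0,0,0,0,1,0.0675,-0.4625,0,0,0,0,1,0.0675,-0.4625,0,0,0,0,1,0.0675,-0.4625,0,0,0,0,1,0.0675,-0.4625,0.05,0,0,0,1,0.0675,-0.4625,0.12,0,0,0,1,0.0675,-0.4625,0.19,0,0,0,1,0.0675,-0.4625,0.24,0,0,0,1])

```text
time: 21.1
tool_pos: [431.8, 72.7, 47.6]
tcp_rot: [-180.0, 0.0, 89.9]
ft_force: [-0.6, 0.2, -0.5]
finger_gap: 85.6
grip_force: 0.0
```

Emit:
carry_out(increments=[0,0,0,0,0,0,-1,0,0,0,0,0,0,-1,0,0,0,0,0,0,-1,0,0,0,0,0,0,-1,0,0,0,0,0,0,-1,0,0,-0.05,0,0,0,-1,0,0,-0.12,0,0,0,-1,0,0,-0.2,0,0,0,-1,0,0,-0.25,0,0,0,-1,0,0,-0.25,0,0,0,-1])

```text
time: 22.35
tool_pos: [432.5, 73.1, 150.7]
tcp_rot: [179.8, -0.0, 89.9]
ft_force: [-1.2, -0.1, -3.5]
finger_gap: 58.7
grip_force: 55.2
```

```bash
python3 - <<'E'
from h import *
f=[]
for i in range(3): viewer.snapshot("wrist");f.append(sense()["ft_force"])
print(np.round(f,2)); s=sense(); print(s["tool_pos"],s["finger_gap"],s["grip_force"])
E
```

```text
[[-0.44  0.4  -4.77]
 [-0.43  0.15 -4.47]
 [ 0.27 -0.77 -3.79]]
[430.36157908  72.9810254  147.55161462] 58.84442065226156 55.24010181427002
```

Blue_A reads about −4 N, so it is full and goes to the blue caddy.

Emit:
carry_out(increments=[0.04,0.033,0,0,0,0,-1,0.12,0.1,0,0,0,0,-1,0.2,0.165,0,0,0,0,-1,0.28,0.23,0,0,0,0,-1,0.36,0.297,0,0,0,0,-1,0.41,0.338,0,0,0,0,-1,0.43,0.355,0,0,0,0,-1,0.43,0.355,0.06,0,0,0,-1,0.43,0.355,0.12,0,0,0,-1,0.43,0.355,0.14,0,0,0,-1])

```text
time: 23.75
tool_pos: [571.1, 243.7, 89.8]
tcp_rot: [-179.7, 0.1, 89.9]
ft_force: [-1.0, -0.4, -3.6]
finger_gap: 58.1
grip_force: 55.3
```

```bash
python3 - <<'E'
from h import *
cv2.imwrite("pics/w4.png",viewer.snapshot("wrist")[:,:,::-1]);print(sense()["tool_pos"])
E
```

```text
[571.31496451 243.80117855  89.74117047]
```

View pics/w4.png

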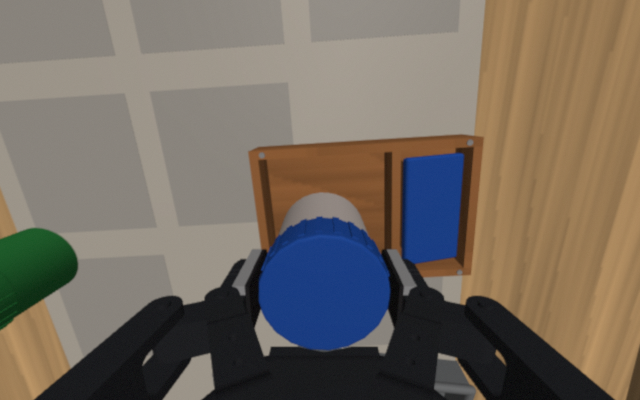

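The jar (column 323) hangs inside the bay (columns 265–388); shift 2 mm in x and y, lower and release.

Emit:
carry_out(increments=[0.005,0.005,0.03,0,0,0,-1,0.005,0.005,0.07,0,0,0,-1,0.005,0.005,0.091,0,0,0,-1,0.005,0.005,0.091,0,0,0,-1,0.005,0.005,0.091,0,0,0,1,0.005,0.005,0.091,0,0,0,1,0.005,0.005,0.091,0,0,0,1,0.005,0.005,0.04,0,0,0,1,0.005,0.005,-0.05,0,0,0,1,0.005,0.005,-0.15,0,0,0,1])

```text
time: 25.05
tool_pos: [575.3, 246.9, 155.2]
tcp_rot: [180.0, -0.0, 89.9]
ft_force: [0.4, -0.2, -0.0]
finger_gap: 85.2
grip_force: 0.0
```

Emit:
carry_out(increments=[0,-0.1,-0.1,0,0,0,1,0,-0.2,-0.1,0,0,0,1,0,-0.3,-0.1,0,0,0,1,0,-0.4,-0.1,0,0,0,1,0,-0.45,-0.1,0,0,0,1,0,-0.45,-0.1,0,0,0,1,0,-0.45,-0.1,0,0,0,1,0,-0.45,-0.1,0,0,0,1,0,-0.45,-0.1,0,0,0,1,0,-0.45,-0.1,0,0,0,1])

```text
time: 26.3
tool_pos: [395.6, 246.9, 192.7]
tcp_rot: [-180.0, 0.0, 89.9]
ft_force: [0.5, -1.3, 0.4]
finger_gap: 85.5
grip_force: 0.0
```

```bash
python3 - <<'E'
from h import *
im=viewer.snapshot("top"); c=viewer.get_calibration("top")
cv2.imwrite("pics/top1.png",cv2.resize(im[125:325,200:460,::-1],None,fx=3,fy=3,interpolation=cv2.INTER_CUBIC))
h=cv2.cvtColor(im,cv2.COLOR_RGB2HSV).astype(int);H,S,V=h[...,0],h[...,1],h[...,2]
for n,m in(("blue",(H>105)&(H<130)&(S>140)),("orange",(H<14)&(S>185)&(V>110))):
    for b in blobs(m,200):
        x,y,w,l=cv2.boundingRect(b); print(n,(x,y,w,l),ray(c,(x+w/2-.5,y+l/2-.5),83).round(1))
E
```

```text
blue (229, 164, 21, 22) [572.4 241.9  83. ]
blue (299, 150, 21, 22) [614.  44.  83.]
blue (227, 147, 27, 14) [633.8 241.3  83. ]
orange (411, 165, 22, 20) [ 574.8 -272.6   83. ]
orange (334, 155, 21, 19) [604.2 -55.2  83. ]
orange (403, 147, 28, 13) [ 637.  -260.3   83. ]
```

View pics/top1.png

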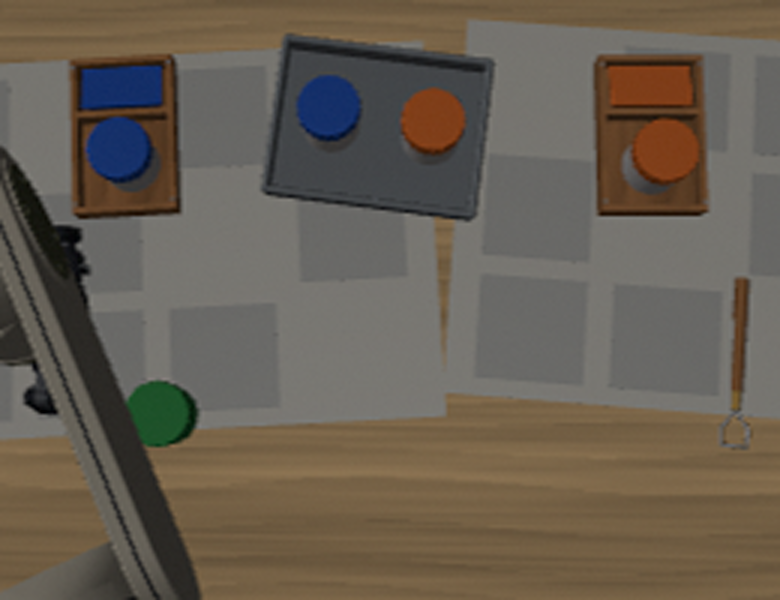

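The crop shows the full jars standing in their bays (lids at (119,149) blue and (665,150) orange) and both empty jars in the tray at (328,107) and (433,120). The measured centres lie within 5 mm of their targets and the arm is clear.

```bash
python3 -c "
from bench import order;print(order.hand_in())"
```

```text
the job is handed in; nothing more can be done
None
```

All four jars are put away and the job is handed in: each full jar stands in its colour's caddy and both empties are in the wash tray, within 5 mm of target by the last top view; the verdict was not shown.

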